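Draw the sample carriage into line with the tapered drift

TASK

The sliding carriage of the small sample stage sits a little off, so its hole does not line up with the hole in the base plate below. Take the tapered drift (slim tall grip, pointed nose) out of the pin rack and push it straight down through both holes until its flange sits flat on the carriage, so that the taper pulls the carriage into line; leave the drift seated there and let go. Let the drift do the aligning - do not push the stage with the gripper - and leave the blunt straight pin with the low wide head in its rack.

Things in the scene. Friction and masses are not known exactly. Their poses are not given: they have to be found in the camera images.
- drift: Tapered steel drift (0.35 kg) upright in a grey 2-hole rack, either hole; lifts straight out. Origin: centre of flange underside, z up, 76 mm over the bench. Flange 50 dia x 6; on it a grip 30 dia, from 6 to 58 above origin. Below: shank 37 dia x 24, then a 40 long cone to a nose 8 dia (tip 64 below origin). The other pin is 90 mm away: close the fingers across the line joining the pins.
- plain_pin: The other pin in the rack, to be left alone: same origin, flange (50 dia x 6) and 37 dia shank, but straight and blunt-ended, 64 mm long, with a low wide head 48 dia x 26 tall. It cannot enter the offset holes. The two pins may stand either way round.
- stage: Fixed aluminium stage 110 (x) x 160 (y) mm on two legs; a dark steel carriage 82 x 100 x 12 slides on it along y between strips. Origin: on the bench, on the axis of the base plate's 40 dia through hole, z up. Base plate top (12 thick) at 64, carriage top at 76, screw heads 1.5 proud; empty below the hole. Seated, the drift's origin is 76 above this origin, on its axis.
- carriage (a joint): Offset in m of the carriage and its 40 mm dia through hole along the stage's +y from the base hole; 0 is in line. Starts 0.006 to 0.011; slides against about 5 N friction. The drift's nose pushed down on the base hole's axis clears both rims, then the cone draws the carriage towards 0.
Not all that is in view belongs to the job. What is shaped like the drift but orange is not meant.

How it is judged:
By the outcome, as a careful person would: the job done as asked, in the order asked, and still so for the second after the job is handed in, with the robot touching nothing.
It also fails if it takes over 45 s, if anything falls off the work surface, if the arm or the gripper's body presses on something with over 40 N, if the wrist force passes 120 N, or if a joint passes its speed limit or range.

ROBOT

A 6-joint arm with a two-finger parallel gripper is mounted at the origin on a cart in front of the work surface, level with it; the furniture and walls round the work are solid. World frame = base frame: x ahead of the robot, y to its left, z up, the work surface at z = 0. Lengths are in mm, angles in degrees, forces in N, time in s.
With the tool pointing down it reaches from about 300 to 875 mm from the base axis. Payload 6.4 kg.
Tool frame: the origin (TCP) lies at the very end of the fingers, on their centre line; the grasp point (between the pads) lies 19 mm behind it; z points along the fingers, y is the line along which they close (so a half turn about z gives the same grasp; the last joint's range is limited). The gripper opens to 88 mm and grips with 3 to 60 N. Pads are 18 mm wide; open, the fingers measure 123 mm over their backs; the gripper's body (75 mm by 187 mm) begins 45 mm behind the grasp point.
Start: joints at [-79.773, 10.359, 92.074, -0, 77.567, -11.82], TCP at [215.857, -532.961, 238.714] pointing down, gripper open.
Joint ranges: [-171.53, 171.53], [-51.25, 118.39], [17.06, 147.69], [-65.23, 245.23], [0, 150.52], [-178.68, 178.68]. Speed limits (degrees/s): [147.25, 147.25, 172.46, 180, 180, 180].

INTERFACE

Orientations are given as a 3x3 rotation matrix whose columns are the frame's x, y, z axes.
In Python, from plant import ctrl gives the robot as it stands. The module is installed in compiled form; this text tells all that it offers. Calls block until the motion is done:
- ctrl.move_pose(position, orientation): joint-space move of the TCP to a pose.
- ctrl.line_to(position, ori=None, feed=150, guard=None): straight line of the TCP; ori=None keeps the orientation; feed is the mean speed in mm/s. With guard (N) it stops when the force on the tool has changed by that much, and returns True; else False.
- ctrl.goto_joints(angles): joint-space move.
- ctrl.grip(opening): finger opening in mm; the grip force is fixed at half the most; returns when the fingers have stopped.
- ctrl.pause(seconds).
- ctrl.solve_ik(position, orientation): joint angles nearest the present ones, or None.
- ctrl.sense(): the state.
- ctrl.snapshot(name): name is "side" or "top"; returns the picture (420x560x3 uint8, red, green, blue); there is no depth.
- ctrl.camera_info(name): a dict with "mtx" (3x3 intrinsics, pixels), "R" (3x3) and "t" (3): a world point X has camera coordinates R X + t. Camera axes: x right, y down, z forward; pixel columns grow to the right and rows downward; lengths in mm; the calibration is good to about 2 mm. A picture is of the moment at which its call begins. camera_info takes no time and is no camera call.
A pose or a line that the arm cannot do raises ctrl.IKError and nothing moves.
- ctrl.job_done(): hands the job in; it is judged then, once.
The state is a dict: "clock": time; "joints": joint angles; "joint_velocities": joint speeds; "joint_efforts": joint torques, N m; "tcp_pos": TCP position; "ee_rot": TCP orientation; "ft_force": force on the tool from outside, world axes, zero at the start; "wrist_torque": the same for the moment, N m; "opening": finger opening in mm; "grasp_force": force on a finger pad.
Only numpy, scipy, OpenCV 4.12 (cv2) and the standard library are available. Lean on these libraries where they do the work, as an engineer would, in place of code of your own. Each camera call takes 0.05 s, during which the arm holds its last target. There are 200 camera calls.

## Working session

There is one attempt and no reset: what is moved stays moved. The work goes in short steps, each a Python script; the robot and the scene stay as the last script left them, time stands still between calls to the robot, and variables do not carry over. Pictures are saved under pics/ and viewed, at most 10 in all, crops included, and the job is handed in when it is done.

```bash
mkdir -p pics; python3 - <<'E'
from plant import ctrl
import cv2,numpy as np
for n in("side","top"):
    cv2.imwrite(f"pics/{n}0.png",ctrl.snapshot(n)[:,:,::-1])
    c=ctrl.camera_info(n);print(n,np.round(c["mtx"],1).tolist(),np.round(c["R"],3).tolist(),np.round(c["t"],1), np.round(-c["R"].T@c["t"]))
s=ctrl.sense();print(s["clock"],s["ft_force"],s["opening"],s["ee_rot"])
E
```

```text
side [[453.2, 0.0, 280.8], [0.0, 453.2, 210.4], [0.0, 0.0, 1.0]] [[0.996, 0.083, 0.015], [0.051, -0.446, -0.894], [-0.068, 0.891, -0.449]] [-476.   -84.8 1353.2] [  570. -1204.   539.]
top [[447.9, 0.0, 275.7], [0.0, 447.9, 211.0], [0.0, 0.0, 1.0]] [[0.014, -1.0, 0.0], [-0.994, -0.014, -0.106], [0.106, 0.001, -0.994]] [-301.5  526.5 1254. ] [ 395. -296. 1303.]
0.1 [-0.19237349  0.59962068  0.20114971] 88.00324392843369 [[ 9.26859819e-01  3.75407519e-01 -2.66355145e-04]
 [ 3.75407471e-01 -9.26858616e-01  1.52843023e-03]
 [ 3.26910638e-04 -1.51663227e-03 -9.99998796e-01]]
```

View pics/side0.png

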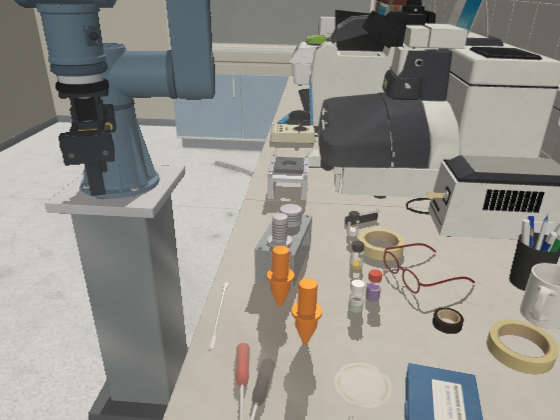

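View pics/top0.png

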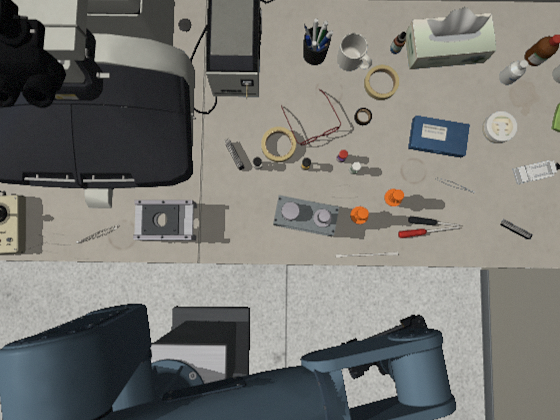

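Side view: the stage is at (289,170) and the rack at (285,240). There is a slim tall grey pin at (279,225), a low wide pin at (291,214), and orange drifts at (281,275) and (307,310). Top view: the stage is at (164,220), the rack pins at (290,210) and (323,216), and the orange ones at (360,215) and (395,197). I'll enlarge the rack and stage to confirm which pin is the drift.

```bash
python3 - <<'E'
import cv2,numpy as np
s=cv2.imread("pics/side0.png");t=cv2.imread("pics/top0.png")
a=cv2.resize(s[195:285,240:340],(400,360),interpolation=cv2.INTER_CUBIC)
b=cv2.resize(t[180:250,265:345],(400,350),interpolation=cv2.INTER_CUBIC)
c=cv2.resize(t[190:250,124:204],(400,300)[:2],interpolation=cv2.INTER_CUBIC)
d=cv2.resize(s[145:205,255:335],(400,300)[:2],interpolation=cv2.INTER_CUBIC)
cv=np.zeros((600,800,3),np.uint8)
cv[:300,:400]=a[:300];cv[:300,400:]=b[:300];cv[300:,:400]=c;cv[300:,400:]=d
cv2.imwrite("pics/crop0.png",cv)
E
```

```text
(no output)
```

View pics/crop0.png

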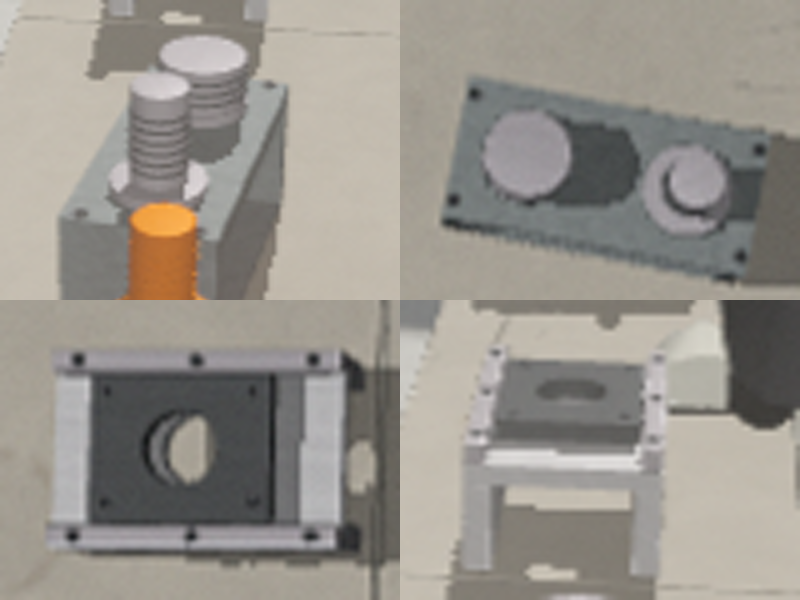

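Candidates, by top-view pixels:
- **(324,216), grey:** slim tall grip on a wider flange. This fits the drift.
- **(291,211), grey:** low wide head, so this is the plain pin.
- **(360,215) and (395,197):** orange, so not meant.

The crop confirms this. The carriage is displaced to the left in the image, which is +y. Next I'll triangulate the grip top, the plain pin head and the six stage screws.

```bash
cat > h.py <<'E'
import cv2,numpy as np
from plant import ctrl
def P(n):
    c=ctrl.camera_info(n);return c["mtx"]@np.c_[c["R"],c["t"]]
def tri(pt,ps):
    X=cv2.triangulatePoints(P("top"),P("side"),np.float64(pt).reshape(2,1),np.float64(ps).reshape(2,1))[:,0];X=X[:3]/X[3]
    r=[]
    for n,p in(("top",pt),("side",ps)):
        q=P(n)@np.r_[X,1];r.append(np.round(q[:2]/q[2]-p,1))
    return X,r
def ray(n,p,z):
    c=ctrl.camera_info(n);o=-c["R"].T@c["t"];d=c["R"].T@np.linalg.inv(c["mtx"])@np.r_[p,1]
    return o+d*(z-o[2])/d[2]
def dark(img,p,r=2):
    g=cv2.cvtColor(img,cv2.COLOR_BGR2GRAY).astype(float);x,y=np.round(p).astype(int)
    w=g[y-r:y+r+1,x-r:x+r+1];w=np.clip(np.median(w)-10-w,0,None);Y,X=np.mgrid[y-r:y+r+1,x-r:x+r+1]
    return np.array([(w*X).sum(),(w*Y).sum()])/w.sum() if w.sum()>0 else np.array(p)
E
python3 - <<'E'
from h import *
t=cv2.imread("pics/top0.png");s=cv2.imread("pics/side0.png")
T=[(139.6,202),(163.2,202),(186.8,202),(138.4,237.2),(162.2,237.2),(185.8,237.2)]
S=[(307,156.6),(306.2,164.4),(305.6,173),(274.4,155.4),(272.4,164),(270.4,172.2)]
T=[np.array(a)-.4 for a in T];S=[np.array(a)-.4 for a in S]
Q=[]
for a,b in zip(T,S):
    a2,b2=dark(t,a),dark(s,b); X,r=tri(a2,b2);Q.append(X);print(a2.round(1),b2.round(1),X.round(1),r, tri(a,b)[0].round(1))
Q=np.array(Q);c=Q.mean(0);print("stage c",c)
u=Q[:3].mean(0)-Q[3:].mean(0);v=(Q[0]+Q[3]-Q[2]-Q[5])/2
print("yaw x",np.degrees(np.arctan2(u[1],u[0])),"yaw y",np.degrees(np.arctan2(-v[0],v[1])),np.linalg.norm(u),np.linalg.norm(v))
tp=[ray("top",p,c[2]) for p in T];print("top-only",np.mean(tp,0))
for nm,a,b,z in(("drift",(324,215.2),(279.3,216.1),134),("plain",(290.2,210.6),(290.6,208.1),108)):
    X,r=tri(a,b);print(nm,X.round(1),r,ray("top",a,z).round(1),ray("side",b,z).round(1))
E
```

```text
[139.3 201.6] [306.3 156.2] [546.3  82.2  76.7] [array([0., 0.]), array([ 0., -0.])] [546.8  82.7  76.5]
[162.8 202. ] [306.  164.4] [547.1  18.   75. ] [array([-0. , -0.3]), array([-0.2,  0. ])] [547.1  17.6  76.3]
[186.3 201.5] [304.3 172.1] [546.7 -47.7  77.4] [array([0. , 0.6]), array([ 0.6, -0.1])] [547.9 -47.4  75.9]
[138.  236.5] [274.3 155.6] [450.3  82.1  74.3] [array([-0., -0.]), array([-0.,  0.])] [449.3  81.6  76.3]
[161.7 236.3] [273.2 163.8] [452.4  17.9  72.4] [array([-0. , -0.3]), array([-0.3,  0. ])] [450.   17.2  73.1]
[185.7 236.6] [270.6 172.4] [452.1 -48.1  71.9] [array([-0. , -0.2]), array([-0.2,  0. ])] [451.  -47.6  73.6]
stage c [499.14229521  17.41455679  74.63699618]
yaw x 0.11970109298903638 yaw y 0.49592411915996815 95.18231572222564 130.05805259559736
top-only [498.79901177  17.53822065  74.63699618]
drift [ 509.1 -421.4  132.2] [array([0. , 0.4]), array([ 0.5, -0. ])] [ 509.9 -421.1  134. ] [ 508.4 -425.1  134. ]
plain [ 524.5 -333.2  106.9] [array([-0. , -0.3]), array([-0.3,  0. ])] [ 523.6 -333.2  108. ] [ 525.3 -335.2  108. ]
```

Everything checks out: the pins are 89.5 mm apart (90 given), the drift top is at z 132 (134), the plain head at 107 (108) and the screws at about 75 to 77. Next I'll check IK and machine clearance, then grasp with the fingers closing across the pin line.

```bash
cat >> h.py <<'E'
def rot(y):
    y=np.r_[y,0.]/np.linalg.norm(y);z=np.array([0,0,-1.]);return np.c_[np.cross(y,z),y,z]
D=np.array([509.2,-421.8]);S0=np.array([499.0,17.5])
E
python3 - <<'E'
from h import *
for z in(100,200,300):print(z,ray("top",(164,186),z).round(),ray("top",(100,208),z).round())
L=np.array([15.4,-88.2]);n=np.array([88.2,15.4])
for nm,xy,y in(("g+",D,n),("g-",D,-n),("sY+",S0,(0,1)),("sY-",S0,(0,-1)),("sX+",S0,(1,0)),("sX-",S0,(-1,0))):
    for z in(94,240):
        q=ctrl.solve_ik(np.r_[xy,z],rot(y));print(nm,z,None if q is None else np.round(q,0))
E
```

```text
100 [587.  10. 100.] [525. 181. 100.]
200 [571. -15. 200.] [514. 141. 200.]
300 [555. -41. 300.] [503. 101. 300.]
g+ 94 [-50.  30.  85.  -0.  66. -60.]
g+ 240 [-50.  21.  79.  -0.  80. -60.]
g- 94 [-50.  30.  85.  -0.  66. 120.]
g- 240 [-50.  21.  79.  -0.  80. 120.]
sY+ 94 [ -12.   12.  109.   -0.   59. -102.]
sY+ 240 [ -12.    0.  103.   -0.   77. -102.]
sY- 94 [-12.  12. 109.  -0.  59.  78.]
sY- 240 [-12.   0. 103.  -0.  77.  78.]
sX+ 94 [-12.  12. 109.  -0.  59. -12.]
sX+ 240 [-12.   0. 103.  -0.  77. -12.]
sX- 94 [-12.  12. 109.  -0.  59. 168.]
sX- 240 [-12.   0. 103.  -0.  77. 168.]
```

```bash
python3 - <<'E'
from h import *
R=rot((88.2,15.4))
def st(m):
    s=ctrl.sense();print(m,round(s["clock"],2),s["tcp_pos"].round(1) if hasattr(s["tcp_pos"],"round") else s["tcp_pos"],np.round(s["ft_force"],1),round(s["opening"],1),round(s["grasp_force"],1))
ctrl.move_pose(np.r_[D,220],R);st("above")
hit=ctrl.line_to(np.r_[D,94],feed=120,guard=8);st(f"down {hit}")
if not hit:
    ctrl.grip(24);st("grip")
    hit=ctrl.line_to(np.r_[D,110],feed=40,guard=25);st(f"lift {hit}")
    if not hit: ctrl.line_to(np.r_[D,250],feed=140);st("up")
for n in("side","top"):cv2.imwrite(f"pics/{n}1.png",ctrl.snapshot(n)[:,:,::-1])
a=cv2.resize(cv2.imread("pics/side1.png")[120:320,200:350],(450,600));b=cv2.imread("pics/top1.png")[100:300,240:356]
cv2.imwrite("pics/c1.png",np.hstack([a,cv2.resize(b,(348,600))]))
E
```

```text
above 1.3 [ 508.5 -422.4  220. ] [-0.2 -0.2  0.4] 88.0 0.0
down False 2.5 [ 509.7 -422.4   95.1] [ 0.5 -0.3 -0.1] 88.3 0.0
grip 3.42 [ 509.1 -421.8   94. ] [-0.3 -0.6 -0.7] 29.6 30.0
lift False 3.98 [ 509.3 -421.9  110.2] [ 0.2  0.2 -2.6] 29.1 30.0
up 5.12 [ 508.7 -421.3  248.6] [ 0.7 -0.4 -3.2] 29.3 30.0
```

View pics/c1.png

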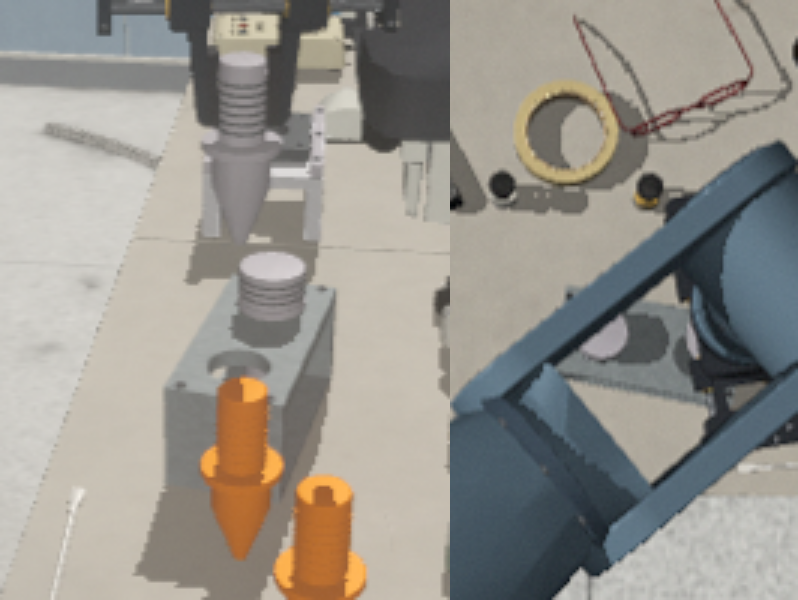

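The drift is held upright and only the plain pin is left in the rack. The drift's nose is at side pixel (279,200). I'll carry it over the stage and check tip against stage in the same picture.

```bash
python3 - <<'E'
from h import *
R=rot((0,1))
ctrl.move_pose(np.r_[S0,250],R);ctrl.line_to(np.r_[S0,190],feed=100);ctrl.pause(.3)
for i in range(3):
    s=ctrl.sense();print(round(s["clock"],2),np.round(s["tcp_pos"],2),np.round(s["ft_force"],1));ctrl.pause(.05)
for n in("side","top"):cv2.imwrite(f"pics/{n}2.png",ctrl.snapshot(n)[:,:,::-1])
a=cv2.resize(cv2.imread("pics/side2.png")[110:200,255:335],None,fx=6,fy=6,interpolation=cv2.INTER_CUBIC)
b=cv2.imread("pics/top2.png")[180:260,124:204]
cv2.imwrite("pics/c2.png",np.hstack([a,cv2.resize(b,(320,540))]))
for X in([S0[0],S0[1],190-82],[S0[0],S0[1],190-18]):
    q=P("side")@np.r_[X,1];print(q[:2]/q[2])
E
```

```text
7.89 [499.34  17.45 190.58] [ 0.6  0.3 -2.5]
7.94 [499.24  17.48 190.45] [-0.1  0.5 -3.6]
7.99 [499.15  17.51 190.31] [-0.7 -0.1 -2.8]
[289.32275936 152.772558  ]
[289.87050876 130.85484525]
```

View pics/c2.png

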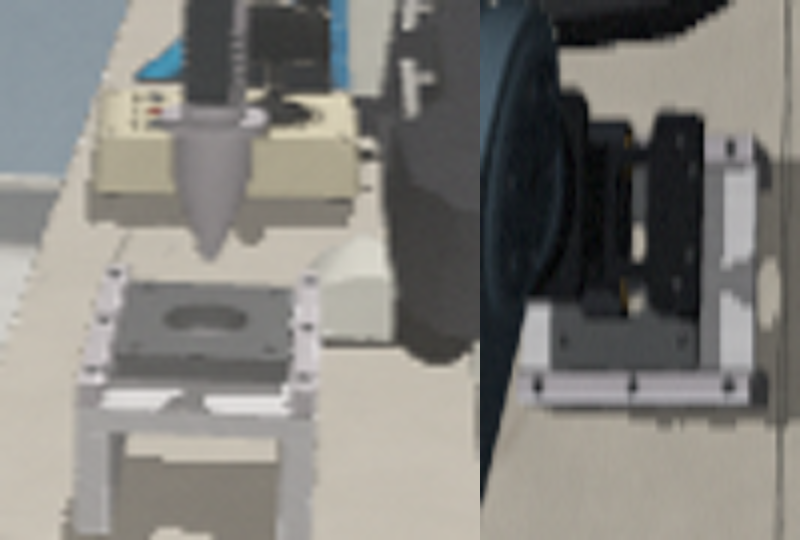

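Nose at side pixel (289.4,152.9), against a predicted (289.3,152.8), so it is on the axis. I'll descend in guarded steps and watch the side forces.

```bash
python3 - <<'E'
from h import *
xy=S0.copy()
ctrl.line_to(np.r_[xy,160],feed=60,guard=15)
for z in(146,136,128,122,116,110,104,100,97,95.5):
    hit=ctrl.line_to(np.r_[xy,z],feed=25,guard=25)
    F=[];
    for i in range(3): ctrl.pause(.03);s=ctrl.sense();F.append(s["ft_force"])
    f=np.mean(F,0);print(z,hit,round(s["clock"],1),np.round(s["tcp_pos"],1),f.round(1),np.round(s["wrist_torque"],2),round(s["opening"],1))
    if hit or abs(f[:2]).max()>12 or f[2]>20:break
E
```

```text
146 False 9.6 [499.1  17.5 146.2] [-0.2  0.5 -3.1] [ 0.08 -0.12  0.01] 29.2
136 False 10.2 [499.1  17.5 136.1] [ 0.2  0.3 -3.9] [ 0.04 -0.16  0.04] 29.3
128 False 10.8 [498.8  17.7 127.9] [-0.5  2.1 -3.3] [ 0.52 -0.1  -0.02] 29.1
122 False 11.3 [498.9  18.  121.8] [-0.3  4.4 -1.7] [ 1.13 -0.1   0.03] 29.3
116 False 11.8 [498.6  17.8 115.6] [-0.3  5.  -4.5] [ 1.09 -0.05  0.06] 29.4
110 False 12.3 [498.7  17.5 109.8] [-0.2  4.  -5.5] [0.97 0.05 0.03] 29.0
104 False 12.8 [498.9  17.4 103.9] [-1.2  3.8 -4.8] [ 0.76  0.1  -0.01] 29.5
100 False 13.2 [499.   17.3  99.8] [-0.9  2.7 -4.3] [ 0.53  0.03 -0.  ] 29.3
97 False 13.6 [499.   17.4  96.8] [-0.5  1.3 -4.6] [0.38 0.07 0.01] 29.2
95.5 False 13.9 [499.   17.4  95.5] [-1.4  1.9 -2.7] [ 0.3   0.08 -0.01] 29.1
```

```bash
python3 - <<'E'
from h import *
def st(m):
    s=ctrl.sense();print(m,round(s["clock"],2),np.round(s["tcp_pos"],1),np.round(s["ft_force"],1),round(s["opening"],1));return s
hit=ctrl.line_to(np.r_[S0,90],feed=10,guard=12);s=st(f"seat {hit}")
ctrl.pause(.2);s=st("hold")
if hit and s["tcp_pos"][2]<95.5:
    ctrl.grip(60);st("open")
    p=np.array(s["tcp_pos"]);ctrl.line_to(np.r_[S0,p[2]+70],feed=60,guard=15);st("up")
    ctrl.line_to(np.r_[S0,260],feed=120)
    ctrl.move_pose(np.array([420,-250,300.]),rot((0,1)));ctrl.pause(.5);st("away")
for n in("side","top"):cv2.imwrite(f"pics/{n}3.png",ctrl.snapshot(n)[:,:,::-1])
a=cv2.resize(cv2.imread("pics/side3.png")[120:210,255:335],(480,540),interpolation=cv2.INTER_CUBIC)
b=cv2.imread("pics/top3.png")[180:260,124:204]
cv2.imwrite("pics/c3.png",np.hstack([a,cv2.resize(b,(320,540))[:, :]]))
for z in(134,82,76):
  for n in("side","top"):
    q=P(n)@np.r_[S0,z,1];print(n,z,(q[:2]/q[2]).round(1))
E
```

```text
seat True 14.26 [498.9  17.4  93.9] [-1.3  0.1  4.7] 29.0
hold 14.46 [498.9  17.4  93.8] [-1.8  0.1  5.9] 29.4
open 15.07 [497.1  18.1  92.3] [0.4 0.2 0.1] 60.2
up 16.42 [498.7  17.6 163.4] [ 0.5  0.1 -0.2] 60.2
away 18.96 [ 420.2 -249.8  300. ] [ 0.2  0.7 -0.1] 60.3
side 134 [289.5 144. ]
top 134 [156.6 217.1]
side 82 [289.1 161.4]
top 82 [161.6 218.8]
side 76 [289.1 163.4]
top 76 [162.2 219. ]
```

View pics/c3.png

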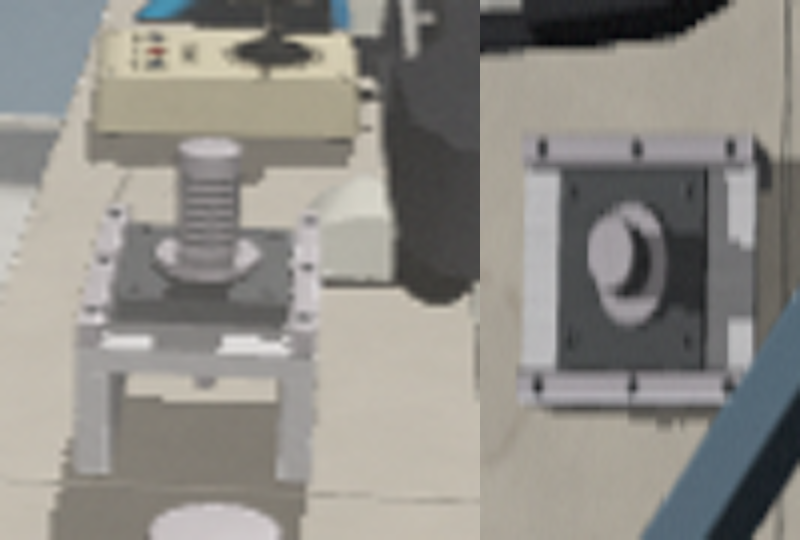

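The drift stands upright with its flange on the carriage. The grip top is at side pixel (289.8,144.3), against a predicted (289.5,144.0) for z = 134. I'll measure the remaining carriage offset from the screw positions.

```bash
python3 - <<'E'
from h import *
def m(img,pts,r=2):
    return np.array([dark(img,np.array(p),r) for p in pts])
for k,cs in((0,[(145,203+5),(174,208),(145,230),(174,230)]),(3,None)):
    t=cv2.imread(f"pics/top{k}.png")
    up=(124+107/5-.4,190+392/5-.4)
    if k==0: c=[(107,392),(252,392),(105,502),(253,502)]; c=[(124+x/5-.4-124+124-0,190+(y-300)/5-.4) for x,y in c]
    else: c=[(574,190),(690,190),(571,340),(688,340)]; c=[(124+(x-480)/4-.4,180+y/6.75-.4) for x,y in c]
    C=m(t,c);S=m(t,[(139.3,201.6),(162.8,202),(186.3,201.5),(138,236.5),(161.7,236.3),(185.7,236.6)])
    for nm,A in(("C",C),("S",S)):print(k,nm,A.round(1).tolist())
    Cw=np.mean([ray("top",p,77.5) for p in C],0);Sw=np.mean([ray("top",p,76.5) for p in S],0);print("carr",Cw.round(2),"stage",Sw.round(2),"off",(Cw-Sw).round(2))
    # carriage edges along rows
    g=cv2.cvtColor(t,cv2.COLOR_BGR2GRAY)
    for r in (213,225):print(r,g[r,132:200].tolist())
E
```

```text
0 C [[145.0, 207.7], [174.0, 207.7], [144.3, 230.1], [174.2, 230.0]]
0 S [[139.3, 201.6], [162.8, 202.0], [186.3, 201.5], [138.0, 236.4], [161.9, 235.1], [185.7, 236.6]]
carr [499.21  24.74  77.5 ] stage [499.55  16.87  76.5 ] off [-0.34  7.86  1.  ]
213 [162, 160, 158, 177, 178, 179, 179, 180, 184, 163, 94, 73, 76, 76, 75, 76, 73, 73, 72, 73, 77, 76, 72, 60, 41, 46, 75, 87, 69, 86, 102, 127, 106, 74, 74, 70, 74, 74, 74, 73, 73, 74, 73, 71, 74, 75, 39, 103, 113, 111, 114, 109, 105, 170, 180, 178, 176, 178, 179, 183, 146, 86, 94, 97, 100, 98, 102, 80]
225 [149, 148, 162, 178, 182, 181, 179, 179, 185, 144, 83, 72, 74, 74, 73, 74, 75, 74, 72, 75, 73, 77, 66, 61, 80, 100, 90, 90, 127, 161, 145, 146, 108, 76, 74, 73, 75, 76, 74, 73, 73, 77, 73, 74, 75, 64, 44, 103, 111, 112, 107, 104, 169, 178, 175, 177, 174, 177, 177, 182, 104, 120, 155, 161, 166, 167, 159, 98]
3 C [[147.0, 208.0], [176.0, 207.9], [146.0, 230.0], [175.3, 230.2]]
3 S [[139.3, 201.6], [162.8, 201.9], [186.3, 201.5], [138.0, 236.4], [161.9, 235.1], [185.9, 236.9]]
carr [498.81  20.11  77.5 ] stage [499.46  16.79  76.5 ] off [-0.65  3.32  1.  ]
213 [166, 166, 162, 180, 184, 182, 182, 182, 182, 184, 187, 144, 86, 74, 75, 75, 76, 76, 72, 71, 106, 141, 159, 159, 160, 159, 160, 152, 109, 92, 113, 117, 153, 160, 160, 161, 140, 71, 57, 63, 75, 75, 77, 78, 76, 77, 77, 66, 44, 108, 113, 114, 113, 109, 175, 184, 183, 183, 181, 189, 147, 87, 96, 103, 101, 103, 106, 83]
225 [151, 150, 164, 181, 187, 185, 183, 185, 186, 186, 191, 115, 74, 76, 75, 75, 75, 75, 75, 75, 74, 75, 92, 132, 154, 156, 157, 156, 158, 156, 155, 160, 158, 161, 157, 130, 77, 45, 43, 60, 63, 64, 62, 51, 45, 47, 47, 33, 59, 106, 111, 112, 112, 112, 110, 111, 112, 112, 114, 114, 74, 86, 101, 101, 105, 105, 102, 84]
```

The carriage moved about 4.8 mm and some 3 mm remains. Fy fell to about 0 at the end, so the shank is pinched between the carriage and the +y side of the base hole: the true axis lies about 1.5 mm further to -y. I'll regrip the drift, ease it in -y until it touches the base hole's wall (which brings the carriage to 0), then step back to centre.

```bash
python3 - <<'E'
from h import *
def st(m):
    F=[]
    for i in range(4): ctrl.pause(.04);s=ctrl.sense();F.append(np.r_[s["ft_force"],s["tcp_pos"]])
    f=np.mean(F,0);print(m,round(s["clock"],1),f[3:].round(2),f[:3].round(1),round(s["opening"],1));return f
ctrl.move_pose(np.r_[S0,200],rot((0,1)));ctrl.line_to(np.r_[S0,94.5],feed=70,guard=8);st("at")
ctrl.grip(24);f0=st("grip")
y=S0[1]
for k in range(14):
    y-=.4;ctrl.line_to(np.array([S0[0],y,94.5]),feed=10);f=st(f"{y:.1f}")
    if f[1]-f0[1]>13:break
E
```

```text
at 22.0 [499.29  17.45  94.89] [0.  0.2 0.4] 60.1
grip 22.8 [498.99  17.48  94.51] [-0.6 -0.1  0.2] 29.2
17.1 23.2 [498.97  17.39  94.5 ] [-0.4  2.7  0.9] 29.2
16.7 23.6 [498.93  17.02  94.49] [-0.2  5.8  1.4] 29.3
16.3 24.0 [498.96  16.43  94.5 ] [-0.8  5.1  1.6] 29.1
15.9 24.4 [498.96  15.96  94.49] [-0.6  5.   1.4] 29.1
15.5 24.8 [498.98  15.52  94.49] [-0.5  4.8  1.5] 29.3
15.1 25.3 [498.99  15.08  94.5 ] [-0.8  4.5  1.6] 29.5
14.7 25.7 [498.98  14.7   94.49] [-0.7  4.3  1.5] 29.1
14.3 26.1 [498.98  14.45  94.51] [-1.   5.4  2.1] 29.3
13.9 26.5 [498.98  14.32  94.54] [-1.2  6.8  2.6] 29.0
13.5 26.9 [498.98  14.21  94.56] [-0.3  7.2  2.7] 29.2
13.1 27.3 [498.99  14.1   94.59] [-0.4  8.8  3. ] 29.0
12.7 27.8 [498.97  14.02  94.6 ] [-0.2 10.5  3.4] 28.9
12.3 28.2 [498.97  13.93  94.63] [-0.6 11.8  3.8] 29.4
11.9 28.6 [498.96  13.83  94.66] [-0.8 13.7  4. ] 29.2
```

The walls are felt at y ≈ 14.5 and 17.4, so the axis is at y ≈ 16.0, as predicted. I'll return to it, seat gently, let go and look.

```bash
python3 - <<'E'
from h import *
def st(m):
    s=ctrl.sense();print(m,round(s["clock"],1),np.round(s["tcp_pos"],2),np.round(s["ft_force"],1),round(s["opening"],1))
A=np.array([S0[0],16.0]);
ctrl.line_to(np.r_[A,94.5],feed=10);ctrl.pause(.2);st("c")
print(ctrl.line_to(np.r_[A,92],feed=8,guard=10));ctrl.pause(.1);st("seat")
ctrl.grip(60);st("open");ctrl.line_to(np.r_[A,170],feed=80,guard=15);ctrl.line_to(np.r_[A,260],feed=120)
ctrl.move_pose(np.array([400,-330,320.]),rot((0,1)));ctrl.pause(.4);st("away")
for n in("side","top"):cv2.imwrite(f"pics/{n}4.png",ctrl.snapshot(n)[:,:,::-1])
a=cv2.resize(cv2.imread("pics/side4.png")[120:210,255:335],(480,540),interpolation=cv2.INTER_CUBIC)
t=cv2.imread("pics/top4.png");b=t[180:260,124:204]
cv2.imwrite("pics/c4.png",np.hstack([a,cv2.resize(b,(320,540))]))
C=np.array([dark(t,np.array(p)) for p in[(148,208),(177,208),(147,230),(176.3,230.2)]]);print(C.round(1).tolist())
Cw=np.mean([ray("top",p,77.5) for p in C],0);print("carr off",Cw-[499.5,16.83,0])
g=cv2.cvtColor(t,cv2.COLOR_BGR2GRAY);print(g[213,140:148],g[213,176:184])
E
```

```text
c 29.4 [499.14  15.71  94.51] [-0.3 -1.4 -0.3] 29.2
True
seat 29.7 [499.16  15.75  94.46] [-1.1  1.1  6. ] 29.1
open 30.3 [498.58  15.6   93.75] [-0.6 -0.  -0.5] 60.0
away 34.0 [ 400.27 -329.63  319.99] [-0.2  0.9 -0.3] 60.0
[[148.0, 207.9], [176.9, 207.6], [147.0, 230.3], [176.2, 230.2]]
carr off [-0.56679962  0.58119668 77.5       ]
[182 180 183 184 164  94  71  75] [ 76  77  73  75  72  29 104 115]
```

View pics/c4.png

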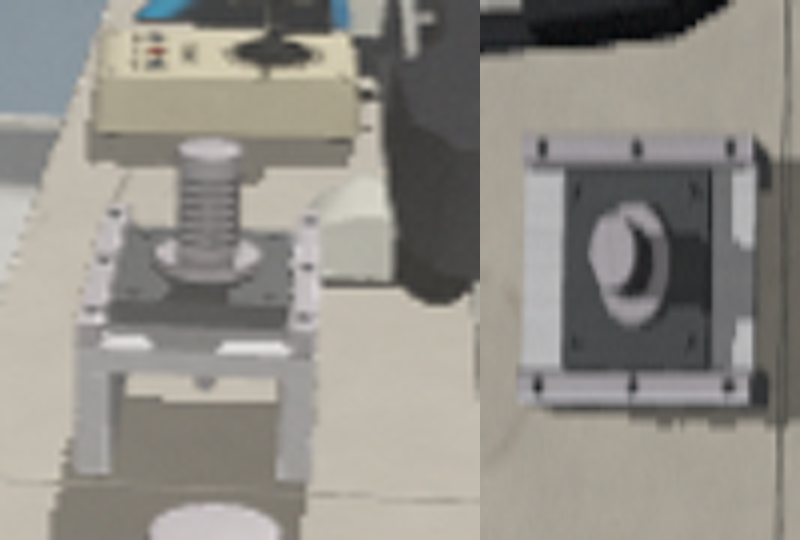

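The carriage offset is now about 0.5 mm. The drift stands upright, flange down, with its grip top at side pixel (290,144), and the gripper is clear. Handing in.

```bash
python3 -c "
from plant import ctrl
print(ctrl.job_done(),ctrl.sense()['clock'])"
```

```text
the job is handed in; nothing more can be done
the job is handed in; nothing more can be done
```

The job is handed in at about 34 s on the robot's clock: the drift is seated flange-down and released, the carriage is within about 0.5 mm of line by the camera (after one regrip to ease it in with the drift), and the plain pin is still in its rack; no verdict came back.

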